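# Check the brake lever of a bench potter's wheel

## Robot

A 6-joint arm with a two-finger parallel gripper is mounted at the origin on the work surface. World frame = base frame: x ahead of the robot, y to its left, z up, the work surface at z = 0. Lengths are in m, angles in rad, forces in N, time in s.
With the tool pointing down it reaches from about 0.275 to 0.85 m from the base axis. Payload 19 kg.
Tool frame: the origin (TCP) lies midway between the tips of the shut fingers; the grasp point (between the pads) lies 19 mm behind it; z points along the fingers, y is the direction in which the jaws open and shut (so a half turn about z gives the same grasp; the last joint's range is limited). The gripper opens to 85 mm and grips with 20 to 120 N. Pads are 22 mm wide; open, the fingers measure 114 mm over their backs; the gripper's body (76 mm by 85 mm) begins 54 mm behind the grasp point. The pads swing forward as they close: fully open they stand 13 mm farther back than shut.
Start: joints at [-0.134, 0.15, 1.437, -0, 1.554, -0.134], TCP at [0.575, -0, 0.231] pointing down, gripper open.
Joint ranges: [-2.8, 2.8], [-0.68, 2.1], [0.12, 2.68], [-1.39, 4.53], [0.16, 2.79], [-2.81, 2.81]. Speed limits (rad/s): [1.89, 1.89, 2.22, 3.01, 3.01, 3.01].

## Interface

Orientations are given as [roll, pitch, yaw] about the fixed x, y, z axes, in that order (R = Rz(yaw) Ry(pitch) Rx(roll)).
In Python, from station import read_state, viewer, order, nets gives the robot as it stands. The module is installed in compiled form; this text tells all that it offers.
- The arm moves only by the tool play_rows, never from a script. Its argument "commands" is a list of rows, each an object of numbers: "tx", "ty", "tz": the shift along the tool's x, y, z in m; "roll": the turn about the tool's z in rad. A call has 1 to 5 rows; each row shifts and turns the commanded pose from where the row before left it, along the tool's axes as they then stand; what a row does not reach is not made up. A row lasts 1/12 s, in which the tool goes at most 41.7 mm and 7.16 degrees, less where a joint would pass 70% of its speed; a pose out of reach is approached as far as the arm can. A call with a gripper value outside its range is refused whole. "jaw" is the opening, from 0 (shut) to 1 (fully open), set as the call begins (left out, the last holds). The fingers move at their own pace and stop on an object; "grip_force" is the grip in N (left out, the last holds). Time passes only in rows, so rows that do not move let the fingers close. It gives the time, the measured TCP pose, the force and the opening at its end, in the units of the state.
- read_state(): the state, without advancing time (a new reading comes with each control period).
- viewer.camera(name): name is "scene" or "side" or "wrist"; returns a dict with "img" (420x560x3 uint8, red, green, blue), "fx", "fy", "cx", "cy" (pixels), "rvec" (rotation vector, rad) and "tvec" (3), from world to camera coordinates, as OpenCV has them. Camera axes: x right, y down, z forward; pixel columns grow to the right and rows downward; lengths in m; the calibration is good to about 2 mm. A picture is of the moment at which its call begins. There is no depth.
- order.sign_off(): hands the job in, once; it reports no verdict.
Trained networks look in a picture, given as the dict that the camera call returned (one of the last four; its "shot" number tells which), for a name from the list of things; names that differ only in an ending like _2 or _b are one class to them, and where a whole thing is asked for, a point or a joint stands for the part that bears it (a point fixed in the world has none). Each returns a list of dicts, best first, with "confidence" (0 to 1); they miss things now and then, are a little off and sometimes report something else, mostly with a low value. They report only what shows in the picture. A call takes as long as a camera call.
- nets.search_frame(name, picture): "bbox" ([left, top, right, bottom] in pixels, round what is visible of it).
- nets.masks_of(name, picture): "mask" (420x560 bool, what is visible of it) and "bbox" ([left, top, right, bottom] in pixels, round what is visible of it).
- nets.pinpoint(name, picture): "location" ([column, row] in pixels: a listed point, or the origin of a listed thing).
The state is a dict: "time_s": time; "qpos": joint angles; "dq": joint speeds; "tau": joint torques, N m; "tool_pos": TCP position; "eef_rot": TCP orientation; "force": force on the tool from outside, world axes, zero at the start; "torque": the same for the moment, N m; "finger_gap": opening from 0.0 (shut) to 1.0 (fully open).
Only numpy, scipy, OpenCV 4.12 (cv2) and the standard library are available. Lean on these libraries where they do the work, as an engineer would, in place of code of your own. Each camera call takes 0.05 s, during which the arm holds its last target. There are 200 camera calls.

## Task

Check the hand brake of the bench potter's wheel: with the outside of the fingers, from the lever's outer side and without taking hold of it, press the brake lever in towards the fixed grip bar until it comes up firm against its brass stop screw, short of the bar, and keep it firmly there for a good second without forcing it. Then ease the lever back out to its rest under control, neither slamming it in nor letting it snap back, and finish clear of everything. Do not touch the grip bar, and leave the pot, bowl, jar and brush where they are.

Things in the scene. Friction and masses are not known exactly. Their poses are not given: they have to be found in the camera images.
- wheel: Grey bench potter's wheel, fixed: housing 210 x 210 mm, top 98 mm above the table; round wheel head 224 mm across, top at 125 mm. Origin on the table under the housing's centre, z up. The grip bar leaves the housing's -y side; the brake lever lies beside the bar on its -x side and is pressed towards +x of this frame.
- bar_mid (a point): Centre line of the fixed horizontal grip bar (black rubber sleeve 25 mm across, 85 mm above the table), 135 mm from the housing end of the bar, which is 203 mm long and runs along the wheel's -y; the steel collar of the stop screw, 30 mm across, sits 65 to 85 mm from the housing end.
- lever_pivot (a point): Upright pivot pin of the brake lever, beside the housing, at the lever's mid-height (85 mm above the table). Pin head top at 101 mm above the table.
- lever_press (a point): Point to press: centre line of the brake lever, 120 mm from the pivot, 85 mm above the table, moving with the lever. x axis level, square to the lever, pointing the way to press (to the bar); -y runs along the lever to its free end. Lever: flat aluminium blade 9 mm thick, 16 mm high, free air below, with a 20 mm ball at its end, 150 mm from the pivot.
- brake_lever (a joint): Turn of the lever, rad: 0 at rest (0.40 out from parallel with the bar), growing as it is pressed in. Its spring resists at the press point with 2 N at rest, 6 N at 0.35. The stop screw is set differently each time: the lever comes up firm between 0.22 and 0.44 (26 to 53 mm of travel there), 15 to 45 mm short of the bar; 10 to 15 N holds it firmly on the stop. Let go, it snaps back to 0.
- stop_screw: Brass stop screw, 10 mm across, level, projecting from the bar's collar towards the lever 50 mm from the pivot; origin at the centre of its tip (85 mm above the table), x axis along the screw from the tip to the bar. The bar side of the lever comes to rest on this tip.
- pot: Terracotta cup-shaped pot standing loose on the wheel head, rim 72 mm across, 65 mm high, origin at its underside. Leave alone.
- bowl: Blue glazed bowl, loose on the table, 110 mm across, 45 mm high, origin at its underside. Leave alone.
- glaze_jar: Small grey jar with a white cap, loose on the table, 52 mm across, 75 mm high, origin at its underside. Leave alone.
- brush: Brush lying loose on the table, along its own x axis. Leave alone.

How it is judged:
On the way:
1. the fingers hold the brake lever firmly against its stop screw for 0.8 s (contact force between stop_screw and brake_lever above 2 N and contact force between the fingers and brake_lever above 1 N), for 0.8 s.
At the end, for the whole second after the job is handed in: The lever is back at its rest (joint under 0.03 rad) and still; pot, bowl and jar are within 10 mm and the brush within 15 mm of where they began (value of joint brake_lever below 0.03 rad and velocity of joint brake_lever between -0.1 and 0.1 rad/s and distance of each of pot, bowl, glaze_jar from where it was at the start of the episode below 0.01 m and distance of brush from where it was at the start of the episode below 0.015 m); the robot touches nothing.
It fails at once if the lever is forced (fingers press on it with more than 60 N) (contact force between the fingers and brake_lever above 60 N).
It fails at once if the lever is slammed in or snaps back (faster than 3 rad/s) (velocity of joint brake_lever above 3 rad/s or velocity of joint brake_lever below -3 rad/s).
It fails at once if the lever is taken between the fingers or worked from the bar's side: the grasp point comes over or beyond the lever, towards the bar, at the lever's height (x of the grasp point in the frame of lever_press between -0.007 and 0.055 m and y of the grasp point in the frame of lever_press between -0.036 and 0.09 m and z of the grasp point in the frame of lever_press between -0.03 and 0.024 m).
It fails at once if the robot touches the grip bar (more than 2 N) (contact force between any of the fingers, the arm and grip_bar above 2 N).
It fails at once if the pot, bowl, jar or brush is lifted or pushed away (more than 30 mm) (distance of any of pot, bowl, glaze_jar, brush from where it was at the start of the episode above 0.03 m).
It also fails if it takes over 45 s, if anything falls off the work surface, if the arm or the gripper's body presses on something with over 40 N, if the wrist force passes 120 N, or if a joint passes its speed limit or range.

## Working session

There is one attempt and no reset: what is moved stays moved. The work goes in short steps, Python scripts to look and compute and a tool call to move; the robot and the scene stay as the last step left them, time stands still between calls to the robot, and variables do not carry over. Pictures are saved under pics/ and viewed, about 8 in all and at most 12, crops included, and the job is handed in when it is done.

Besides the shell and the picture viewer there is one more tool, called after "Call:" by a JSON object that holds its "name" and its "arguments". play_rows: Moves the arm, as the interface text tells. Its arguments: {"type":"object","properties":{"commands":{"type":"array"},"jaw":{"type":"number"},"grip_force":{"type":"number"}},"required":["commands"]}

```bash
mkdir -p pics; cat > h.py <<'E'
import numpy as np, cv2
from station import read_state, viewer, order, nets
def P(c):
    R,_=cv2.Rodrigues(np.array(c["rvec"],float)); t=np.array(c["tvec"],float).reshape(3,1)
    K=np.array([[c["fx"],0,c["cx"]],[0,c["fy"],c["cy"]],[0,0,1]]); return K,R,t
def tri(obs): # [(cam,(u,v))]
    A=[]
    for c,(u,v) in obs:
        K,R,t=P(c); M=K@np.hstack([R,t]); A+= [u*M[2]-M[0], v*M[2]-M[1]]
    X=np.linalg.svd(np.array(A))[2][-1]; return X[:3]/X[3]
def onz(c,uv,z):
    K,R,t=P(c); d=R.T@np.linalg.inv(K)@np.array([uv[0],uv[1],1.]); o=(-R.T@t).ravel(); return o+d*(z-o[2])/d[2]
def proj(c,X):
    K,R,t=P(c); p=K@(R@np.asarray(X,float).reshape(3,1)+t); return (p[:2]/p[2]).ravel()
def save(c,n): cv2.imwrite("pics/"+n,cv2.cvtColor(c["img"],cv2.COLOR_RGB2BGR))
E
python3 - <<'E'
from h import *
np.set_printoptions(precision=4,suppress=True)
s=read_state(); print(s)
C={n:viewer.camera(n) for n in("scene","side","wrist")}
ims=[cv2.cvtColor(C[n]["img"],cv2.COLOR_RGB2BGR) for n in C]
for n in C: save(C[n],n+"0.png")
Z=dict(wheel=0,bar_mid=.085,lever_pivot=.085,lever_press=.085,stop_screw=.085,pot=.125,bowl=0,glaze_jar=0,brush=0)
for name in Z:
    obs=[]
    for n in C:
        r=nets.pinpoint(name,C[n])
        if r:
            b=r[0]; obs.append((C[n],b["location"])); print(name,n,np.array(b["location"]),round(b["confidence"],2),onz(C[n],b["location"],Z[name]))
    if len(obs)>1: print("   tri",tri(obs), "sc+si",tri(obs[:2]))
E
```

```text
{'time_s': 0.0, 'qpos': array([-0.134 ,  0.151 ,  1.438 ,  0.    ,  1.5538, -0.134 ]), 'dq': array([ 0.001 ,  0.0002, -0.0001, -0.0012, -0.0001,  0.0003]), 'tau': array([  0.0001, -71.3061, -57.0859,  -0.0002,   0.0091,   0.0002]), 'tool_pos': array([0.5748, 0.    , 0.2307]), 'eef_rot': array([-3.1404, -0.0002,  1.5708]), 'force': array([-0.4187, -0.4963,  0.1511]), 'torque': array([-0.0225,  0.023 ,  0.0017]), 'finger_gap': 0.9978159677213019}
wheel scene [321.  249.3] 0.57 [0.6485 0.1328 0.    ]
wheel side [269.  198.6] 0.92 [0.6539 0.1234 0.    ]
wheel wrist [360.3  58.7] 0.95 [0.6645 0.1275 0.    ]
   tri [0.6568 0.1271 0.0039] sc+si [0.6537 0.1281 0.0019]
bar_mid scene [231.8 234.7] 0.78 [ 0.6207 -0.1056  0.085 ]
bar_mid side [303.5 239.5] 0.69 [ 0.6202 -0.104   0.085 ]
bar_mid wrist [323.  286.7] 0.66 [ 0.6223 -0.105   0.085 ]
   tri [ 0.6208 -0.105   0.0852] sc+si [ 0.6202 -0.105   0.085 ]
lever_pivot scene [267.4 214. ] 0.6 [0.5614 0.0106 0.085 ]
lever_pivot side [262.3 212.7] 0.78 [ 0.5803 -0.0014  0.085 ]
lever_pivot wrist [297.4 186.6] 0.56 [0.5931 0.0042 0.085 ]
   tri [0
[... 428 characters left out ...]
 tri [ 0.5868 -0.0431  0.0819] sc+si [ 0.5848 -0.0417  0.0802]
pot scene [322.4 212.1] 0.78 [0.6553 0.1235 0.125 ]
pot side [271.2 157.4] 0.68 [0.6565 0.1173 0.125 ]
   tri [0.6573 0.1216 0.1249] sc+si [0.6573 0.1216 0.1249]
bowl side [186.9 204.3] 0.81 [0.4661 0.1879 0.    ]
glaze_jar scene [185.8 261.3] 0.9 [ 0.5801 -0.2185  0.    ]
glaze_jar side [314.9 319. ] 0.82 [ 0.5859 -0.22    0.    ]
glaze_jar wrist [284.8 324.9] 0.58 [ 0.5839 -0.221   0.    ]
   tri [ 0.5843 -0.2198  0.0026] sc+si [ 0.5846 -0.2201  0.0031]
brush scene [144.2 263.9] 0.74 [ 0.5557 -0.3203 -0.    ]
brush side [327.6 374.7] 0.72 [ 0.5522 -0.3201  0.    ]
   tri [ 0.553  -0.3198 -0.002 ] sc+si [ 0.553  -0.3198 -0.002 ]
```

View pics/scene0.png

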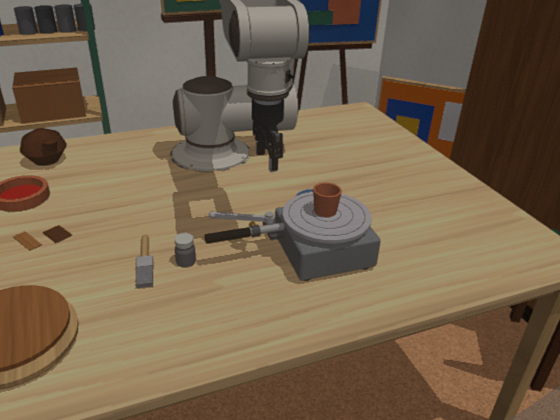

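View pics/wrist0.png

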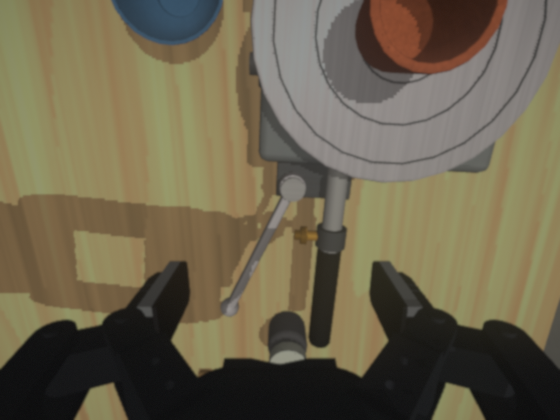

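Wrist view: pivot pin at (292,186), lever ball at (230,307), screw tip about (297,235), collar (331,238), bar end (320,340). The jar is at about (287,335). I'll compute the geometry next.

```bash
python3 - <<'E'
from h import *
np.set_printoptions(precision=4,suppress=True)
c=viewer.camera("wrist"); s=viewer.camera("scene")
pin=onz(c,(292.5,186),.1); ball=onz(c,(230,307),.087); 
print("pin",pin,"ball",ball,"len",np.linalg.norm((pin-ball)[:2]))
print("barend",onz(c,(320,340),.085),"collar",onz(c,(331,238),.09),"barroot",onz(c,(338,180),.09),"tip",onz(c,(298,235),.085))
print("scene ball",onz(s,(212,215.5),.085),"pin",onz(s,(268,215),.1))
print("proj pin in scene/side check",proj(s,pin),proj(s,ball))
for n,cam in(("wrist",c),("scene",s)):
    m=nets.masks_of("brake_lever",cam)
    if m: 
        k=m[0]["mask"]; ys,xs=np.nonzero(k); print(n,m[0]["confidence"],m[0]["bbox"])
        if n=="wrist":
            W=np.array([onz(c,p,.087)[:2] for p in zip(xs,ys)]); print("bbox world",W.min(0),W.max(0)); mu=W.mean(0); d=np.linalg.svd(W-mu,full_matrices=0)[2][0]; print("axis",mu,d,"angle from -y",np.degrees(np.arctan2(d[0],d[1])))
print("bowl",nets.search_frame("bowl",c)[:1])
E
```

```text
pin [0.5881 0.0083 0.1   ] ball [ 0.5231 -0.1293  0.087 ] len 0.1522079436078848
barend [ 0.6223 -0.1741  0.085 ] collar [ 0.6274 -0.0471  0.09  ] barroot [0.631  0.0117 0.09  ] tip [ 0.595  -0.0461  0.085 ]
scene ball [ 0.5209 -0.1295  0.085 ] pin [0.5877 0.0023 0.1   ]
proj pin in scene/side check [270.2506 214.6678] [212.2735 215.2828]
wrist 0.89 [219.0, 172.6, 308.5, 314.0]
bbox world [ 0.5124 -0.1395] [0.5995 0.0196]
axis [ 0.5526 -0.0654] [-0.4302 -0.9027] angle from -y -154.5212295794081
scene 0.62 [210.6, 215.2, 273.9, 226.2]
bowl [{'bbox': [109.8, 1.2, 225.4, 44.5], 'confidence': 0.83}]
```

Call:
{"name": "play_rows", "arguments": {"commands": [{"tx": -0.02,"ty": -0.02},{"tx": -0.021,"ty": -0.02},{"tx": -0.021,"ty": -0.02},{"tx": -0.021,"ty": -0.019},{"roll": 0.1}], "jaw": 0, "grip_force": 40}}

```text
schema error: expected keys tx, ty, tz, roll
```

Call:
{"name": "play_rows", "arguments": {"commands": [{"roll": 0.115},{"roll": 0.115},{"roll": 0.115},{"tz": 0.02},{"tz": 0.02}]}}

```text
schema error: expected keys tx, ty, tz, roll
```

Call:
{"name": "play_rows", "arguments": {"commands": [{"tz": 0.02},{"tz": 0.02},{},{},{}]}}

```text
schema error: expected keys tx, ty, tz, roll
```

All four keys are needed in every row.

Call:
{"name": "play_rows", "arguments": {"commands": [{"tx": -0.02,"ty": -0.02,"tz": 0,"roll": 0},{"tx": -0.021,"ty": -0.02,"tz": 0,"roll": 0},{"tx": -0.021,"ty": -0.02,"tz": 0,"roll": 0},{"tx": -0.021,"ty": -0.019,"tz": 0,"roll": 0},{"tx": 0,"ty": 0,"tz": 0,"roll": 0.1}], "jaw": 0, "grip_force": 40}}

```text
time_s: 2.17
tool_pos: [0.4937, -0.0855, 0.2316]
eef_rot: [-3.141, 0.001, 1.473]
force: [-0.1, -0.0, -0.0]
finger_gap: 0.301
```

Call:
{"name": "play_rows", "arguments": {"commands": [{"tx": 0,"ty": 0,"tz": 0,"roll": 0.115},{"tx": 0,"ty": 0,"tz": 0,"roll": 0.115},{"tx": 0,"ty": 0,"tz": 0,"roll": 0.115},{"tx": 0,"ty": 0,"tz": 0.02,"roll": 0},{"tx": 0,"ty": 0,"tz": 0.02,"roll": 0}]}}

```text
time_s: 2.58
tool_pos: [0.4964, -0.0832, 0.1916]
eef_rot: [3.139, -0.0, 1.125]
force: [-0.6, -0.0, 0.5]
finger_gap: -0.003
```

Call:
{"name": "play_rows", "arguments": {"commands": [{"tx": 0,"ty": 0,"tz": 0.02,"roll": 0},{"tx": 0,"ty": 0,"tz": 0.02,"roll": 0},{"tx": 0,"ty": 0,"tz": 0,"roll": 0},{"tx": 0,"ty": 0,"tz": 0,"roll": 0},{"tx": 0,"ty": 0,"tz": 0,"roll": 0}]}}

```text
time_s: 3.0
tool_pos: [0.4964, -0.0832, 0.1526]
eef_rot: [3.14, -0.0, 1.126]
force: [-0.1, -0.9, 0.7]
finger_gap: 0.003
```

```bash
python3 - <<'E'
from h import *
np.set_printoptions(precision=4,suppress=True)
s=read_state(); print(s["time_s"],s["tool_pos"],s["eef_rot"],s["force"],s["finger_gap"])
c=viewer.camera("wrist"); save(c,"wrist1.png")
for n in("lever_press","lever_pivot","stop_screw","bar_mid"):
    r=nets.pinpoint(n,c)
    if r: print(n,r[0]["location"],r[0]["confidence"],onz(c,r[0]["location"],.085))
print(proj(c,s["tool_pos"]))
E
```

```text
3.0 [ 0.4964 -0.0832  0.1526] [ 3.1404 -0.0001  1.1259] [-0.0568 -0.8681  0.6601] 0.0031734688141028546
lever_press [335.5, 220.1] 0.73 [ 0.5337 -0.1017  0.085 ]
lever_pivot [350.4, 33.4] 0.86 [0.5877 0.006  0.085 ]
stop_screw [379.3, 109.7] 0.56 [ 0.5884 -0.0433  0.085 ]
bar_mid [461.5, 174.6] 0.62 [ 0.6249 -0.1081  0.085 ]
[277.3723 264.3589]
```

View pics/wrist1.png

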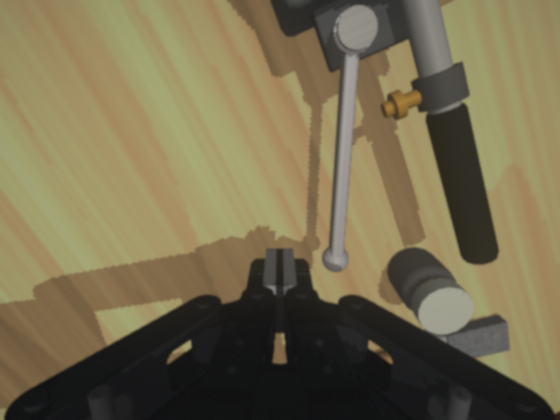

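The view shows shut fingertips at about (277,264), clear on the lever's outer side, with the lever ball at (335,259) and the screw tip at (383,109). The stop is expected near 0.36 rad. I'll lower to z ≈ 0.070.

Call:
{"name": "play_rows", "arguments": {"commands": [{"tx": 0,"ty": 0,"tz": 0.02,"roll": 0},{"tx": 0,"ty": 0,"tz": 0.02,"roll": 0},{"tx": 0,"ty": 0,"tz": 0.02,"roll": 0},{"tx": 0,"ty": 0,"tz": 0.015,"roll": 0},{"tx": 0,"ty": 0,"tz": 0.007,"roll": 0}]}}

```text
time_s: 3.67
tool_pos: [0.4953, -0.0828, 0.0677]
eef_rot: [-3.14, 0.0, 1.126]
force: [0.1, 0.4, -0.9]
finger_gap: -0.001
```

Call:
{"name": "play_rows", "arguments": {"commands": [{"tx": 0,"ty": 0.005,"tz": 0,"roll": 0},{"tx": 0,"ty": 0.005,"tz": 0,"roll": 0},{"tx": 0,"ty": 0.004,"tz": 0,"roll": 0},{"tx": 0,"ty": 0,"tz": 0,"roll": 0},{"tx": 0,"ty": 0,"tz": 0,"roll": 0}]}}

```text
time_s: 4.08
tool_pos: [0.5092, -0.0893, 0.07]
eef_rot: [3.141, -0.0, 1.126]
force: [-0.5, 0.5, 0.3]
finger_gap: 0.002
```

```bash
python3 - <<'E'
from h import *
np.set_printoptions(precision=4,suppress=True)
s=read_state(); print(s["time_s"],s["tool_pos"],s["eef_rot"],s["force"],s["finger_gap"])
a=viewer.camera("side")["img"]; w=viewer.camera("wrist")["img"]
a=cv2.resize(a[150:300,200:350],(400,400),interpolation=cv2.INTER_CUBIC); w=cv2.resize(w[:,80:500],(400,400))
cv2.imwrite("pics/b2.png",cv2.cvtColor(np.hstack([a,w]),cv2.COLOR_RGB2BGR))
E
```

```text
4.0833 [ 0.5092 -0.0893  0.07  ] [ 3.1407 -0.0001  1.1257] [-0.507   0.5311  0.2972] 0.0017407279866664441
```

View pics/b2.png

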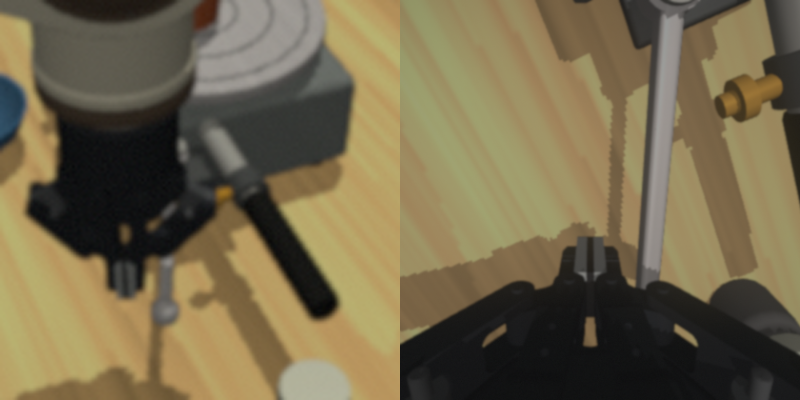

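The left crop shows the shut fingers outside the lever, with the flare of the linkage above lever and bar height. The right crop shows a clear gap to the lever. Next I'll feel for contact.

Call:
{"name": "play_rows", "arguments": {"commands": [{"tx": 0,"ty": 0.003,"tz": 0,"roll": 0},{"tx": 0,"ty": 0.003,"tz": 0,"roll": 0},{"tx": 0,"ty": 0.002,"tz": 0,"roll": 0},{"tx": 0,"ty": 0.002,"tz": 0,"roll": 0},{"tx": 0,"ty": 0,"tz": 0,"roll": 0}]}}

```text
time_s: 4.6
tool_pos: [0.5178, -0.0935, 0.0692]
eef_rot: [-3.141, 0.0, 1.126]
force: [-0.1, -0.2, 1.3]
finger_gap: -0.001
```

Call:
{"name": "play_rows", "arguments": {"commands": [{"tx": 0,"ty": 0.002,"tz": 0,"roll": 0},{"tx": 0,"ty": 0.002,"tz": 0,"roll": 0},{"tx": 0,"ty": 0.002,"tz": 0,"roll": 0},{"tx": 0,"ty": 0,"tz": 0,"roll": 0},{"tx": 0,"ty": 0,"tz": 0,"roll": 0}]}}

```text
time_s: 5.02
tool_pos: [0.523, -0.096, 0.0692]
eef_rot: [-3.141, 0.0, 1.126]
force: [-1.9, -0.7, 0.5]
finger_gap: -0.002
```

Call:
{"name": "play_rows", "arguments": {"commands": [{"tx": -0.0003,"ty": 0.003,"tz": 0,"roll": -0.025},{"tx": -0.0003,"ty": 0.003,"tz": 0,"roll": -0.025},{"tx": -0.0003,"ty": 0.003,"tz": 0,"roll": -0.025},{"tx": 0,"ty": 0,"tz": 0,"roll": 0},{"tx": 0,"ty": 0,"tz": 0,"roll": 0}]}}

```text
time_s: 5.43
tool_pos: [0.5307, -0.1004, 0.0692]
eef_rot: [-3.141, 0.0, 1.2]
force: [-3.5, -1.0, 1.1]
finger_gap: -0.003
```

```bash
python3 - <<'E'
from h import *
np.set_printoptions(precision=4,suppress=True)
s=read_state(); print(s["time_s"],s["tool_pos"],s["eef_rot"],s["force"])
a=viewer.camera("side")["img"]; C=viewer.camera("wrist"); w=C["img"]
r=nets.pinpoint("lever_press",C); print(r[0]["confidence"],onz(C,r[0]["location"],.085)) if r else 0
a=cv2.resize(a[170:290,210:330],(400,400),interpolation=cv2.INTER_CUBIC); w=cv2.resize(w[:,80:500],(400,400))
cv2.imwrite("pics/b3.png",cv2.cvtColor(np.hstack([a,w]),cv2.COLOR_RGB2BGR))
E
```

```text
5.4333 [ 0.5307 -0.1004  0.0692] [-3.1411  0.0001  1.2   ] [-3.549  -1.0433  1.0909]
```

View pics/b3.png

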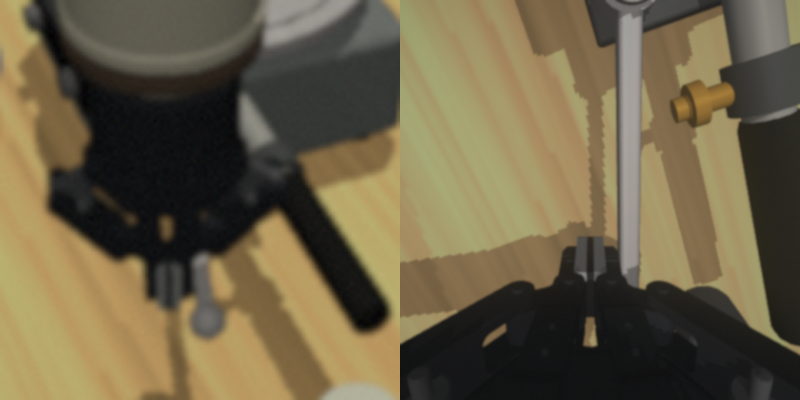

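The pictures show the finger back against the lever's outer face, about 13 mm of gap still between lever and screw tip, and the bar clear. I'll continue.

Call:
{"name": "play_rows", "arguments": {"commands": [{"tx": -0.0004,"ty": 0.003,"tz": 0,"roll": -0.025},{"tx": -0.0004,"ty": 0.003,"tz": 0,"roll": -0.025},{"tx": -0.0004,"ty": 0.003,"tz": 0,"roll": -0.025},{"tx": -0.0004,"ty": 0.003,"tz": 0,"roll": -0.025},{"tx": 0,"ty": 0,"tz": 0,"roll": 0}]}}

```text
time_s: 6.0
tool_pos: [0.5418, -0.1057, 0.0692]
eef_rot: [-3.141, -0.0, 1.302]
force: [-3.7, 2.9, 1.2]
finger_gap: 0.001
```

Call:
{"name": "play_rows", "arguments": {"commands": [{"tx": -0.0003,"ty": 0.002,"tz": 0,"roll": -0.017},{"tx": -0.0003,"ty": 0.002,"tz": 0,"roll": -0.017},{"tx": -0.0003,"ty": 0.002,"tz": 0,"roll": -0.017},{"tx": 0,"ty": 0,"tz": 0,"roll": 0},{"tx": 0,"ty": 0,"tz": 0,"roll": 0}]}}

```text
time_s: 6.42
tool_pos: [0.547, -0.1077, 0.0692]
eef_rot: [-3.141, -0.001, 1.351]
force: [-4.5, 4.2, 1.5]
finger_gap: -0.002
```

Call:
{"name": "play_rows", "arguments": {"commands": [{"tx": 0,"ty": 0.002,"tz": 0,"roll": -0.017},{"tx": 0,"ty": 0.002,"tz": 0,"roll": -0.017},{"tx": 0,"ty": 0,"tz": 0,"roll": 0},{"tx": 0,"ty": 0,"tz": 0,"roll": 0}]}}

```text
time_s: 6.75
tool_pos: [0.5508, -0.1089, 0.0692]
eef_rot: [-3.141, -0.0, 1.385]
force: [-6.0, 0.6, 1.4]
finger_gap: -0.001
```

Call:
{"name": "play_rows", "arguments": {"commands": [{"tx": 0,"ty": 0.002,"tz": 0,"roll": -0.017},{"tx": 0,"ty": 0.001,"tz": 0,"roll": -0.008},{"tx": 0,"ty": 0,"tz": 0,"roll": 0},{"tx": 0,"ty": 0,"tz": 0,"roll": 0}]}}

```text
time_s: 7.08
tool_pos: [0.5537, -0.1097, 0.0692]
eef_rot: [-3.141, 0.0, 1.409]
force: [-7.1, -2.1, 1.0]
finger_gap: -0.002
```

```bash
python3 - <<'E'
from h import *
np.set_printoptions(precision=4,suppress=True)
s=read_state(); print(s["time_s"],s["tool_pos"],s["eef_rot"],s["force"])
a=viewer.camera("side")["img"]; w=viewer.camera("wrist")["img"]
a=cv2.resize(a[170:290,210:330],(400,400),interpolation=cv2.INTER_CUBIC); w=cv2.resize(w[0:300,200:500],(400,400))
cv2.imwrite("pics/b4.png",cv2.cvtColor(np.hstack([a,w]),cv2.COLOR_RGB2BGR))
E
```

```text
7.0833 [ 0.5537 -0.1097  0.0692] [-3.1408  0.0004  1.4095] [-7.0795 -2.0702  0.9573]
```

View pics/b4.png

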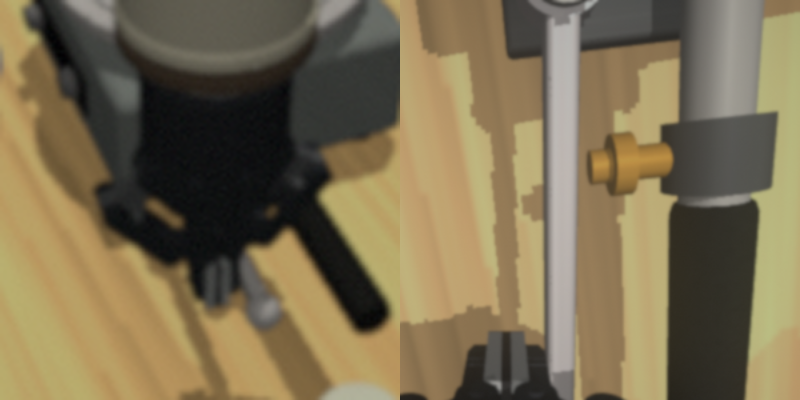

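The pictures show about a 3 mm gap left between lever and screw tip ((575,170) to (588,170) in the crop), so roughly 7 mm more at the press point.

Call:
{"name": "play_rows", "arguments": {"commands": [{"tx": -0.0003,"ty": 0.002,"tz": 0,"roll": -0.017},{"tx": -0.0003,"ty": 0.002,"tz": 0,"roll": -0.017},{"tx": 0,"ty": 0.001,"tz": 0,"roll": -0.008},{"tx": 0,"ty": 0,"tz": 0,"roll": 0},{"tx": 0,"ty": 0,"tz": 0,"roll": 0}]}}

```text
time_s: 7.6
tool_pos: [0.5585, -0.111, 0.0692]
eef_rot: [-3.141, 0.0, 1.452]
force: [-7.6, -0.6, 0.9]
finger_gap: 0.002
```

Call:
{"name": "play_rows", "arguments": {"commands": [{"tx": 0,"ty": 0.001,"tz": 0,"roll": -0.008},{"tx": 0,"ty": 0,"tz": 0,"roll": 0},{"tx": 0,"ty": 0,"tz": 0,"roll": 0}]}}

```text
time_s: 7.85
tool_pos: [0.5595, -0.1112, 0.0692]
eef_rot: [-3.141, 0.0, 1.459]
force: [-6.1, -2.4, 1.0]
finger_gap: -0.001
```

Call:
{"name": "play_rows", "arguments": {"commands": [{"tx": 0,"ty": 0.001,"tz": 0,"roll": -0.008},{"tx": 0,"ty": 0,"tz": 0,"roll": 0},{"tx": 0,"ty": 0,"tz": 0,"roll": 0}]}}

```text
time_s: 8.1
tool_pos: [0.5604, -0.1114, 0.0692]
eef_rot: [-3.141, 0.001, 1.467]
force: [-6.5, -3.4, 0.8]
finger_gap: -0.002
```

Call:
{"name": "play_rows", "arguments": {"commands": [{"tx": 0,"ty": 0.001,"tz": 0,"roll": -0.008},{"tx": 0,"ty": 0,"tz": 0,"roll": 0},{"tx": 0,"ty": 0,"tz": 0,"roll": 0}]}}

```text
time_s: 8.35
tool_pos: [0.5614, -0.1116, 0.0692]
eef_rot: [-3.141, 0.001, 1.475]
force: [-7.0, -2.9, 1.5]
finger_gap: 0.004
```

Call:
{"name": "play_rows", "arguments": {"commands": [{"tx": -0.0003,"ty": 0.001,"tz": 0,"roll": -0.008},{"tx": 0,"ty": 0,"tz": 0,"roll": 0},{"tx": 0,"ty": 0,"tz": 0,"roll": 0}]}}

```text
time_s: 8.6
tool_pos: [0.5624, -0.1118, 0.0692]
eef_rot: [-3.141, 0.0, 1.483]
force: [-8.0, -3.3, 1.2]
finger_gap: -0.001
```

Call:
{"name": "play_rows", "arguments": {"commands": [{"tx": -0.0003,"ty": 0.001,"tz": 0,"roll": -0.008},{"tx": 0,"ty": 0,"tz": 0,"roll": 0},{"tx": 0,"ty": 0,"tz": 0,"roll": 0}]}}

```text
time_s: 8.85
tool_pos: [0.5634, -0.1121, 0.0692]
eef_rot: [-3.141, 0.0, 1.491]
force: [-6.9, -1.1, 1.4]
finger_gap: -0.002
```

```bash
python3 - <<'E'
from h import *
s=read_state(); print(s["time_s"],s["tool_pos"],s["eef_rot"],s["force"])
w=viewer.camera("wrist")["img"]
w=cv2.resize(w[40:280,240:480],(500,500),interpolation=cv2.INTER_CUBIC)
cv2.imwrite("pics/b5.png",cv2.cvtColor(w,cv2.COLOR_RGB2BGR))
E
```

```text
8.85 [ 0.56336276 -0.11205034  0.06916364] [-3.14060511e+00  1.96060647e-04  1.49146633e+00] [-6.89099618 -1.1215314   1.36600232]
```

View pics/b5.png

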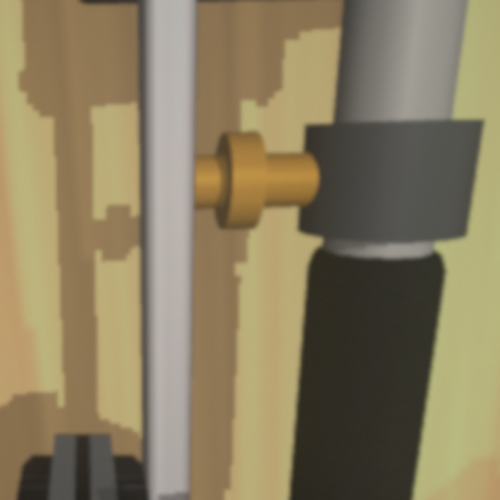

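The crop shows the lever's bar-side edge meeting the brass tip at about (195,180), so it is at or within a millimetre of the stop. I'll go on in small steps until the force rises.

Call:
{"name": "play_rows", "arguments": {"commands": [{"tx": 0,"ty": 0.001,"tz": 0,"roll": -0.008},{"tx": 0,"ty": 0,"tz": 0,"roll": 0},{"tx": 0,"ty": 0,"tz": 0,"roll": 0}]}}

```text
time_s: 9.15
tool_pos: [0.5641, -0.1122, 0.0691]
eef_rot: [-3.14, 0.0, 1.499]
force: [-10.2, -1.2, 2.4]
finger_gap: -0.001
```

Call:
{"name": "play_rows", "arguments": {"commands": [{"tx": 0,"ty": 0.0006,"tz": 0,"roll": 0},{"tx": 0,"ty": 0,"tz": 0,"roll": 0},{"tx": 0,"ty": 0,"tz": 0,"roll": 0}]}}

```text
time_s: 9.4
tool_pos: [0.5644, -0.1122, 0.0691]
eef_rot: [-3.139, 0.0, 1.499]
force: [-13.5, -1.8, 4.4]
finger_gap: 0.0
```

Firm: 13.5 N and the tool has stopped following. I'll hold it here.

Call:
{"name": "play_rows", "arguments": {"commands": [{"tx": 0,"ty": 0,"tz": 0,"roll": 0},{"tx": 0,"ty": 0,"tz": 0,"roll": 0},{"tx": 0,"ty": 0,"tz": 0,"roll": 0},{"tx": 0,"ty": 0,"tz": 0,"roll": 0},{"tx": 0,"ty": 0,"tz": 0,"roll": 0}]}}

```text
time_s: 9.82
tool_pos: [0.5644, -0.1122, 0.0691]
eef_rot: [-3.139, 0.0, 1.499]
force: [-13.3, -0.6, 3.8]
finger_gap: 0.001
```

Call:
{"name": "play_rows", "arguments": {"commands": [{"tx": 0,"ty": 0,"tz": 0,"roll": 0},{"tx": 0,"ty": 0,"tz": 0,"roll": 0},{"tx": 0,"ty": 0,"tz": 0,"roll": 0},{"tx": 0,"ty": 0,"tz": 0,"roll": 0},{"tx": 0,"ty": 0,"tz": 0,"roll": 0}]}}

```text
time_s: 10.23
tool_pos: [0.5643, -0.1122, 0.0691]
eef_rot: [-3.139, 0.0, 1.499]
force: [-13.0, -0.6, 4.7]
finger_gap: 0.0
```

Call:
{"name": "play_rows", "arguments": {"commands": [{"tx": 0,"ty": 0,"tz": 0,"roll": 0},{"tx": 0,"ty": 0,"tz": 0,"roll": 0},{"tx": 0,"ty": 0,"tz": 0,"roll": 0},{"tx": 0,"ty": 0,"tz": 0,"roll": 0},{"tx": 0,"ty": 0,"tz": 0,"roll": 0}]}}

```text
time_s: 10.65
tool_pos: [0.5643, -0.1122, 0.0691]
eef_rot: [-3.139, 0.0, 1.499]
force: [-13.1, -1.6, 3.7]
finger_gap: 0.0
```

```bash
python3 - <<'E'
from h import *
s=read_state(); print(s["time_s"],s["tool_pos"],s["eef_rot"],s["force"])
a=viewer.camera("side")["img"]; w=viewer.camera("wrist")["img"]
a=cv2.resize(a[170:290,210:330],(400,400),interpolation=cv2.INTER_CUBIC); w=cv2.resize(w[40:280,240:480],(400,400),interpolation=cv2.INTER_CUBIC)
cv2.imwrite("pics/b6.png",cv2.cvtColor(np.hstack([a,w]),cv2.COLOR_RGB2BGR))
E
```

```text
10.65 [ 0.56434391 -0.11223994  0.06911105] [-3.13922021e+00  3.56860875e-04  1.49941446e+00] [-13.13031841  -1.5772637    3.73003632]
```

View pics/b6.png

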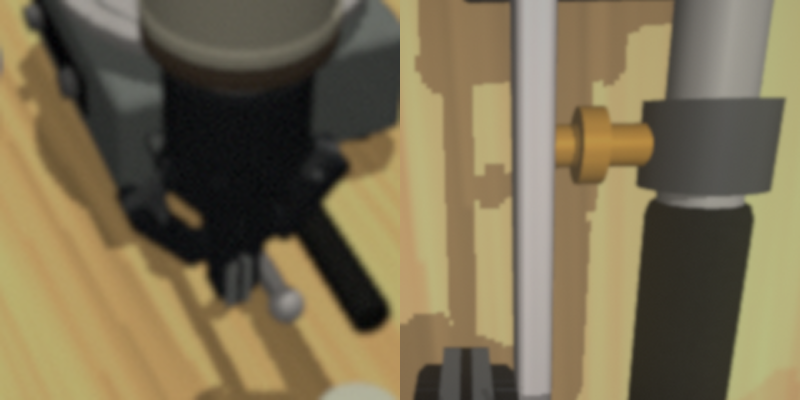

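Held for 1.25 s at about 13 N. The view shows the lever on the brass tip at (556,145), with the ball and fingers clear of the bar. Now I'll ease it back out along the same arc.

Call:
{"name": "play_rows", "arguments": {"commands": [{"tx": 0,"ty": -0.002,"tz": 0,"roll": 0.008},{"tx": 0.0003,"ty": -0.003,"tz": 0,"roll": 0.025},{"tx": 0.0003,"ty": -0.003,"tz": 0,"roll": 0.025},{"tx": 0.0003,"ty": -0.003,"tz": 0,"roll": 0.025},{"tx": 0.0003,"ty": -0.003,"tz": 0,"roll": 0.025}]}}

```text
time_s: 11.17
tool_pos: [0.5511, -0.1091, 0.0692]
eef_rot: [-3.141, -0.0, 1.39]
force: [-5.7, 2.9, 1.5]
finger_gap: 0.001
```

Call:
{"name": "play_rows", "arguments": {"commands": [{"tx": 0.0003,"ty": -0.003,"tz": 0,"roll": 0.025},{"tx": 0.0003,"ty": -0.003,"tz": 0,"roll": 0.025},{"tx": 0.0003,"ty": -0.003,"tz": 0,"roll": 0.025},{"tx": 0.0003,"ty": -0.003,"tz": 0,"roll": 0.025},{"tx": 0.0003,"ty": -0.003,"tz": 0,"roll": 0.025}]}}

```text
time_s: 11.58
tool_pos: [0.5371, -0.104, 0.0692]
eef_rot: [-3.141, -0.001, 1.265]
force: [-3.6, 4.0, 0.1]
finger_gap: 0.0
```

Call:
{"name": "play_rows", "arguments": {"commands": [{"tx": 0.0003,"ty": -0.003,"tz": 0,"roll": 0.025},{"tx": 0.0003,"ty": -0.003,"tz": 0,"roll": 0.025},{"tx": 0.0003,"ty": -0.003,"tz": 0,"roll": 0.025},{"tx": 0.0003,"ty": -0.003,"tz": 0,"roll": 0.025},{"tx": 0.0003,"ty": -0.003,"tz": 0,"roll": 0.025}]}}

```text
time_s: 12.0
tool_pos: [0.5237, -0.0975, 0.0693]
eef_rot: [-3.142, -0.001, 1.14]
force: [-1.4, 2.3, 0.0]
finger_gap: -0.004
```

Call:
{"name": "play_rows", "arguments": {"commands": [{"tx": 0,"ty": -0.003,"tz": 0,"roll": 0.015},{"tx": 0,"ty": -0.003,"tz": 0,"roll": 0},{"tx": 0,"ty": -0.003,"tz": 0,"roll": 0},{"tx": 0,"ty": -0.003,"tz": 0,"roll": 0},{"tx": 0,"ty": -0.003,"tz": 0,"roll": 0}]}}

```text
time_s: 12.42
tool_pos: [0.5103, -0.0917, 0.0694]
eef_rot: [3.141, 0.0, 1.128]
force: [-0.1, 0.5, -0.0]
finger_gap: 0.003
```

Released gently: 0 N. Next I'll back off further and go up.

Call:
{"name": "play_rows", "arguments": {"commands": [{"tx": 0,"ty": -0.01,"tz": 0,"roll": 0},{"tx": 0,"ty": -0.015,"tz": 0,"roll": 0},{"tx": 0,"ty": 0,"tz": -0.02,"roll": 0},{"tx": 0,"ty": 0,"tz": -0.03,"roll": 0},{"tx": 0,"ty": 0,"tz": -0.03,"roll": 0}]}}

```text
time_s: 12.83
tool_pos: [0.4866, -0.0804, 0.1499]
eef_rot: [-3.14, 0.0, 1.128]
force: [1.4, -0.7, 1.0]
finger_gap: 0.002
```

Call:
{"name": "play_rows", "arguments": {"commands": [{"tx": 0,"ty": 0,"tz": -0.03,"roll": 0},{"tx": 0,"ty": 0,"tz": -0.02,"roll": 0},{"tx": 0,"ty": 0,"tz": 0,"roll": 0},{"tx": 0,"ty": 0,"tz": 0,"roll": 0},{"tx": 0,"ty": 0,"tz": 0,"roll": 0}]}}

```text
time_s: 13.25
tool_pos: [0.4872, -0.0807, 0.1985]
eef_rot: [-3.141, 0.0, 1.128]
force: [0.6, -0.1, -0.4]
finger_gap: 0.003
```

```bash
python3 - <<'E'
from h import *
np.set_printoptions(precision=4,suppress=True)
s=read_state(); print(s["time_s"],s["tool_pos"],s["force"],s["dq"])
C={n:viewer.camera(n) for n in("scene","side","wrist")}
for n,z in dict(lever_press=.085,pot=.125,bowl=0,glaze_jar=0,brush=0).items():
    for k in C:
        r=nets.pinpoint(n,C[k])
        if r: print(n,k,np.array(r[0]["location"]),round(r[0]["confidence"],2),onz(C[k],r[0]["location"],z))
cv2.imwrite("pics/b7.png",cv2.cvtColor(cv2.resize(np.hstack([C["side"]["img"],C["wrist"]["img"]]),(800,300)),cv2.COLOR_RGB2BGR))
E
```

```text
13.25 [ 0.4872 -0.0807  0.1985] [ 0.576  -0.0783 -0.3843] [0.0007 0.0141 0.0086 0.     0.0018 0.0002]
lever_press scene [222.2 216.3] 0.86 [ 0.5332 -0.1053  0.085 ]
lever_press side [261.  253.9] 0.98 [ 0.5317 -0.1028  0.085 ]
pot scene [326.5 210.4] 0.72 [0.6515 0.1369 0.125 ]
pot side [267.4 154.3] 0.84 [0.654 0.132 0.125]
bowl side [186.7 205.1] 0.88 [0.4648 0.1852 0.    ]
glaze_jar scene [182.7 261.4] 0.69 [ 0.5779 -0.2261  0.    ]
glaze_jar side [314.1 321.6] 0.88 [ 0.5819 -0.2241  0.    ]
glaze_jar wrist [402.3 247.4] 0.9 [ 0.5855 -0.2196  0.    ]
brush scene [148.1 261.4] 0.62 [ 0.5488 -0.3094  0.    ]
brush side [329.5 371.6] 0.72 [ 0.5578 -0.317   0.    ]
brush wrist [405.8 317.4] 0.65 [ 0.5577 -0.3163  0.    ]
```

View pics/b7.png

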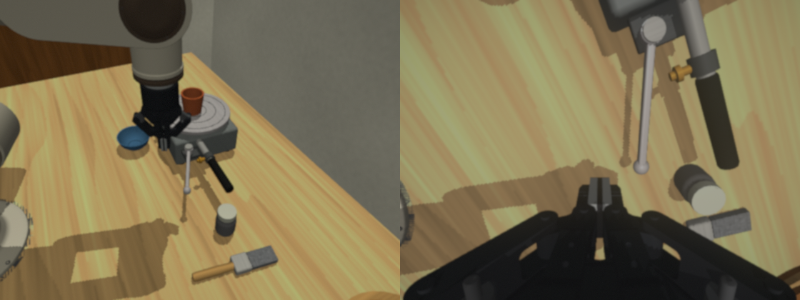

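The lever is back at rest and the fingers are clear. The pot reading shifted by about 14 mm, so I'll compare pot, jar, bowl and brush pixels with the first static pictures.

```bash
python3 - <<'E'
from h import *
for n,bx in(("scene",dict(pot=(312,183,344,218),jar=(174,233,198,268),brush=(132,234,158,288),ball=(207,210,218,221))),("side",dict(pot=(254,120,290,165),jar=(295,280,335,335),brush=(265,340,392,395),ball=(252,258,272,272)))):
    c=viewer.camera(n); a=cv2.cvtColor(cv2.imread(f"pics/{n}0.png"),cv2.COLOR_BGR2GRAY); b=cv2.cvtColor(c["img"],cv2.COLOR_RGB2GRAY)
    for k,(l,t,r,d) in bx.items():
        m=cv2.matchTemplate(b[t-8:d+8,l-8:r+8],a[t:d,l:r],cv2.TM_CCOEFF_NORMED); _,v,_,p=cv2.minMaxLoc(m); print(n,k,"shift px",p[0]-8,p[1]-8,round(v,3))
E
```

```text
scene pot shift px 0 0 0.999
scene jar shift px 0 0 0.985
scene brush shift px 0 0 0.999
scene ball shift px 6 -2 0.751
side pot shift px 0 0 0.609
side jar shift px 0 0 1.0
side brush shift px 0 0 0.999
side ball shift px 0 -1 0.54
```

```bash
python3 - <<'E'
from h import *
c=viewer.camera("wrist"); f=1.4
ball=onz(c,((641-400)*f,168*f),.087); pin=onz(c,((653.5-400)*f,27*f),.1); d=pin-ball
print(ball,pin,np.degrees(np.arctan2(d[0],d[1])), "rest was 25.3")
m=nets.masks_of("brake_lever",c)[0]; ys,xs=np.nonzero(m["mask"]); W=np.array([onz(c,p,.087)[:2] for p in zip(xs,ys)]); v=np.linalg.svd(W-W.mean(0),full_matrices=0)[2][0]; print(W.mean(0),np.degrees(np.arctan(v[0]/v[1])),"was 25.5"); s=read_state(); print(s["time_s"],s["force"],s["dq"])
E
```

```text
[ 0.52186994 -0.1317745   0.087     ] [0.58920226 0.00756334 0.1       ] 25.791257035562946 rest was 25.3
[ 0.55341398 -0.06320349] 25.131277348088197 was 25.5
14.35 [ 0.68437875 -0.0447139   0.38004149] [0.0001209  0.00084873 0.00118221 0.00054203 0.00044179 0.00108267]
```

The lever is at its rest angle, the arm is still and in the clear, so I'll hand it in.

```bash
python3 -c "
from station import order; print(order.sign_off())"
```

```text
the job is handed in; nothing more can be done
None
```

I pressed the brake lever onto its stop with the back of the shut fingers, held it there, and eased it back to rest. The job is handed in; no verdict was reported.

- **Press and hold:** I pressed from the lever's outer side. It came up firm after about 46 mm of travel at the press point. I held it for about 1.25 s at around 13 N, and the picture showed it resting on the brass tip.
- **Return:** I followed the lever back out along the same arc at about 0.3 rad/s. The force faded from about 6 N to 0 before the fingers left it, then I backed off and raised the tool to 0.2 m.
- **Lever at the end:** Two measurements put it at 25.1° and 25.8°, against 25.3° to 25.5° at the start. The wrist force was under 1 N and the arm was still.
- **Loose things:** The pot, jar and brush matched their starting pictures with no pixel shift. The bowl was compared only by the network, which placed it within about 3 mm of its first reading.

**Checks that disagreed:**
- The network placed the pot about 14 mm from its first reading. The scene picture match of 0.999 contradicts that, so I took it as network error.
- The side-view match for the pot was weak (0.61).
- The small picture match on the lever's ball was unreliable, so I relied on the lever angle instead.
- There was also an upward force of about 4 N during the hold. I took it as friction on the lever; the pictures showed the fingers clear of the bar, but I did not measure contact with it.

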